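Pack the blue check masters into their foam recesses

ROBOT

A 6-joint arm with a two-finger parallel gripper is mounted at the origin on the work surface. World frame = base frame: x ahead of the robot, y to its left, z up, the work surface at z = 0. Lengths are in mm, angles in rad, forces in N, time in s.
With the tool pointing down it reaches from about 300 to 775 mm from the base axis. Payload 14.6 kg.
Tool frame: the origin (TCP) lies midway between the tips of the shut fingers; the grasp point (between the pads) lies manip.grasp_offset behind it (manip.grasp_offset is the distance from the TCP to the grasp point, in mm); z points along the fingers, y is the direction in which the jaws open and shut (so a half turn about z gives the same grasp; the last joint's range is limited). The gripper opens to 94 mm and grips with 3 to 60 N. Pads are 16 mm wide; open, the fingers measure 119 mm over their backs; the gripper's body (75 mm by 177 mm) begins 78 mm behind the grasp point.
Start: joints at [1.251, 0.3, 1.521, -0, 1.321, -0.067], TCP at [137.562, 532.509, 205.446] pointing down, gripper open.
Joint ranges: [-3.03, 3.03], [-0.79, 2.21], [0.23, 2.52], [-1.04, 4.18], [0, 3.07], [-2.55, 2.55]. Speed limits (rad/s): [2.22, 2.22, 2.57, 3.14, 3.14, 3.14].

INTERFACE

Orientations are given as [roll, pitch, yaw] about the fixed x, y, z axes, in that order (R = Rz(yaw) Ry(pitch) Rx(roll)).
In Python, from cell import monitor, vision, order, manip gives the robot as it stands.
- The arm moves only by the shell command python3 -m jog 'ROWS' [FORCE]. ROWS is JSON, a list of rows, each a list of 7 numbers: the shift along the tool's x, y, z in cm, then the turn, a rotation vector about the tool's x, y, z in rad, then the opening in per cent of the stroke, from 0 (shut) to 100 (fully open). In form: [[tx, ty, tz, rx, ry, rz, jaw], ...]. A call has 1 to 8 rows; each row shifts and turns the commanded pose from where the row before left it, along the tool's axes as they then stand; what a row does not reach is not made up. A row lasts 1/10 s, in which the tool goes at most 50 mm and 8.59 degrees, less where a joint would pass 70% of its speed; a pose out of reach is approached as far as the arm can. A call is refused whole if a number of a shift passes 5 or a number of a turn 0.15, either way. A call with a gripper value outside its range is refused whole. The fingers move at their own pace and stop on an object; FORCE is the grip in N (left out, the last holds). Time passes only in rows, so rows that do not move let the fingers close. It gives the time, the measured TCP pose, the force and the opening at its end, in the units of the state.
- monitor.read_state(): the state, without advancing time (a new reading comes with each control period).
- vision.camera(name): name is "scene" or "top" or "wrist"; returns a dict with "color" (420x560x3 uint8, blue, green, red), "fx", "fy", "cx", "cy" (pixels), "cam_to_world" (4x4, takes a point from camera to world coordinates); the wrist camera has in their place "tool_from_camera" (4x4, takes a point from camera to tool coordinates, whose origin is the TCP and whose axes are the flange's). Camera axes: x right, y down, z forward; pixel columns grow to the right and rows downward; lengths in mm; the calibration is good to about 2 mm. A picture is of the moment at which its call begins: read the wrist's pose just before it. There is no depth.
- order.sign_off(): hands the job in, once; it reports no verdict.
The state is a dict: "clock": time; "joints": joint angles; "qd": joint speeds; "effort": joint torques, N m; "eef_pos": TCP position; "eef_rot": TCP orientation; "wrist_force": force on the tool from outside, world axes, zero at the start; "moment": the same for the moment, N m; "finger_gap": finger opening in mm.
Only numpy, scipy, OpenCV 4.12 (cv2) and the standard library are available. Lean on these libraries where they do the work, as an engineer would, in place of code of your own. Each camera call takes 0.05 s, during which the arm holds its last target.

TASK

Pack away the four blue check masters with the yellow grips: set each one fully down in the pink foam recess of its own shape and size in the black case (large disc, small disc, square, oblong). Lower them in gently rather than dropping them, and leave the two grey modules with black grips where they lie on the bench.

Things in the scene. Friction and masses are not known exactly. Their poses are not given: they have to be found in the camera images.
- disc_large: Large round check master: blue disc, 56 mm diameter, yellow grip bar. About 0.16 kg. Body 18 mm high; on top, centred, a grip bar 30 mm long (own x) by 14 mm wide (own y) by 24 mm high, so 42 mm overall. Loose, upright. Origin: centre of the underside; z up.
- disc_small: Small round check master: blue disc, 36 mm diameter, yellow grip bar. About 0.08 kg. Body 18 mm high; on top, centred, a grip bar 30 mm long (own x) by 14 mm wide (own y) by 24 mm high, so 42 mm overall. Loose, upright. Origin: centre of the underside; z up.
- square: Square check master: blue block 44 x 44 mm, yellow grip bar. About 0.14 kg. Body 18 mm high; on top, centred, a grip bar 30 mm long (own x) by 14 mm wide (own y) by 24 mm high, so 42 mm overall. Loose, upright. Origin: centre of the underside; z up.
- oblong: Oblong check master: blue block, 64 mm (own x) by 34 mm (own y), yellow grip bar. About 0.16 kg. Body 18 mm high; on top, centred, a grip bar 30 mm long (own x) by 14 mm wide (own y) by 24 mm high, so 42 mm overall. Loose, upright. Origin: centre of the underside; z up.
- grey_disc: Ordinary production module, not to be moved: light grey disc, 56 mm diameter, black grip bar. Body 18 mm high; on top, centred, a grip bar 30 mm long (own x) by 14 mm wide (own y) by 24 mm high, so 42 mm overall. Loose, upright. Origin: centre of the underside; z up.
- grey_oblong: Ordinary production module, not to be moved: light grey block, 64 mm (own x) by 34 mm (own y), black grip bar. Body 18 mm high; on top, centred, a grip bar 30 mm long (own x) by 14 mm wide (own y) by 24 mm high, so 42 mm overall. Loose, upright. Origin: centre of the underside; z up.
- foam_disc_large: Pink foam tile with a round recess 68 mm in diameter. Tile 94 x 94 x 24 mm, fixed, rigid. Recess centred, 18 mm deep, charcoal floor 6 mm above the tile's underside, 6 mm clearance all round plus a 4 mm bevel. Origin: centre of the tile's underside, 4 mm above the bench; z up. The tiles lie two by two in a black case 200 x 200 x 22 mm, in varying order.
- foam_disc_small: Pink foam tile with a round recess 48 mm in diameter. Tile 94 x 94 x 24 mm, fixed, rigid. Recess centred, 18 mm deep, charcoal floor 6 mm above the tile's underside, 6 mm clearance all round plus a 4 mm bevel. Origin: centre of the tile's underside, 4 mm above the bench; z up. The tiles lie two by two in a black case 200 x 200 x 22 mm, in varying order.
- foam_square: Pink foam tile with a square recess 56 x 56 mm, sides along the tile's x and y. Tile 94 x 94 x 24 mm, fixed, rigid. Recess centred, 18 mm deep, charcoal floor 6 mm above the tile's underside, 6 mm clearance all round plus a 4 mm bevel. Origin: centre of the tile's underside, 4 mm above the bench; z up. The tiles lie two by two in a black case 200 x 200 x 22 mm, in varying order.
- foam_oblong: Pink foam tile with an oblong recess 76 mm (own x) by 46 mm (own y). Tile 94 x 94 x 24 mm, fixed, rigid. Recess centred, 18 mm deep, charcoal floor 6 mm above the tile's underside, 6 mm clearance all round plus a 4 mm bevel. Origin: centre of the tile's underside, 4 mm above the bench; z up. The tiles lie two by two in a black case 200 x 200 x 22 mm, in varying order.
There are look-alikes about, which are no part of the job. Leave any purple look-alike of the foam_square alone.

How it is judged:
By the outcome, as a careful person would: the job done as asked, in the order asked, and still so for the second after the job is handed in, with the robot touching nothing.
It also fails if it takes over 115 s, if anything falls off the work surface, if the arm or the gripper's body presses on something with over 40 N, if the wrist force passes 120 N, or if a joint passes its speed limit or range.

## Working session

There is one attempt and no reset: what is moved stays moved. The work goes in short steps, Python scripts to look and compute and a shell command to move; the robot and the scene stay as the last step left them, time stands still between calls to the robot, and variables do not carry over. Pictures are saved under pics/ and viewed, and the job is handed in when it is done.

```bash
ls; mkdir -p pics; python3 - <<'E'
from cell import monitor, vision, order, manip
import cv2
print(monitor.read_state()); print(manip.grasp_offset)
for n in ("scene","top","wrist"):
    c=vision.camera(n); cv2.imwrite(f"pics/{n}0.png",c["color"]); print(n,{k:v for k,v in c.items() if k!="color"})
E
```

```text
pics
{'clock': 0.0, 'joints': array([ 1.25141879e+00,  3.00480530e-01,  1.52156243e+00,  7.59916167e-06,
        1.32069620e+00, -6.66043795e-02]), 'qd': array([ 0.00061754, -0.00105038, -0.00139028, -0.00136421, -0.00162274,
       -0.00015084]), 'effort': array([-7.88272810e-04, -5.31800008e+01, -3.52737951e+01,  7.08070910e-02,
        2.44584319e-02, -7.28276336e-05]), 'eef_pos': array([137.47268495, 532.27959549, 204.88904481]), 'eef_rot': array([-3.14044917e+00, -8.36504902e-05,  2.88881756e+00]), 'wrist_force': array([ 0.17317935, -0.04341906,  0.46233396]), 'moment': array([ 2.12012964e-05, -6.03960275e-02, -5.07660337e-02]), 'finger_gap': 94.03581857937824}
18.8
scene {'fx': 379.3776056250988, 'fy': 379.3776056250988, 'cx': 286.90493360559304, 'cy': 205.17747128647943, 'cam_to_world': array([[-8.19550600e-02,  5.90755186e-01, -8.02677817e-01,
         1.10178814e+03],
       [ 9.96501700e-01,  6.17948188e-02, -5.62650992e-02,
         7.42200139e+01],
       [ 1.63624311e-02, -8.04481020e-01, -5.93752945e-01,
         5.00986389e+02],
       [ 0.00000000e+00,  0.00000000e+00
[... 281 characters left out ...]
5.38216060e-03,  1.24845638e-02,
         2.26054108e+00],
       [-1.32240183e-02, -1.71896002e-01, -9.85026340e-01,
         9.09559792e+02],
       [ 0.00000000e+00,  0.00000000e+00,  0.00000000e+00,
         1.00000000e+00]])}
wrist {'fx': 319.0539941417622, 'fy': 319.0539941417622, 'cx': 280.6223741831332, 'cy': 207.94675342707973, 'tool_from_camera': array([[-1.28015081e-03, -9.68839441e-01, -2.47686290e-01,
         7.27191636e+01],
       [ 9.99999108e-01, -1.14557346e-03, -6.87453970e-04,
         1.44871801e+00],
       [ 3.82289680e-04, -2.47686949e-01,  9.68840043e-01,
        -1.78701287e+02],
       [ 0.00000000e+00,  0.00000000e+00,  0.00000000e+00,
         1.00000000e+00]])}
```

View pics/top0.png

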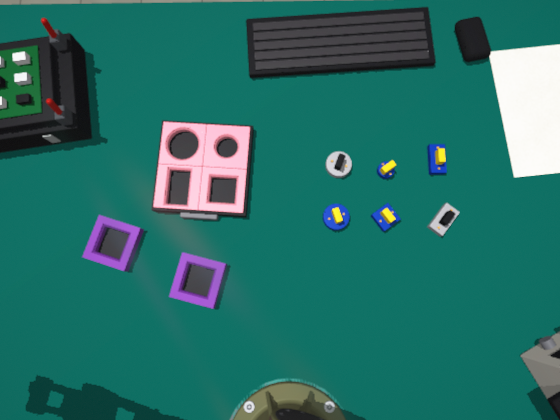

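View pics/scene0.png

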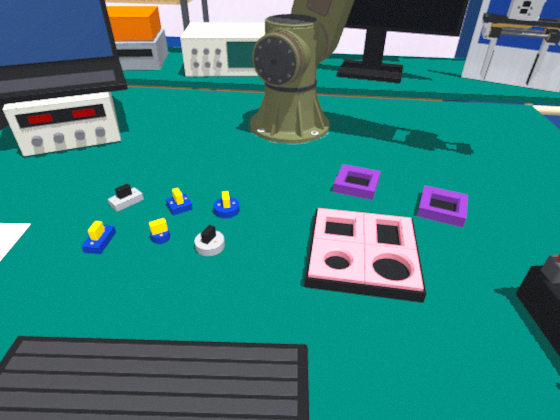

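View pics/wrist0.png

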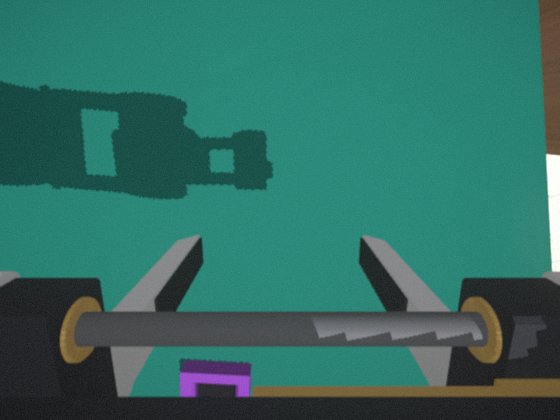

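The top view shows the case at about (203,168). Its recesses are large disc (183,144), small disc (227,147), oblong (178,187) and square (223,190). The blue masters are large disc (336,216), small disc (387,169), square (386,217) and oblong (437,158). The greys are at (339,164) and (444,219), and the purple tiles are left of and below the case. I'll fit the poses next.

```bash
cat > h.py <<'E'
import numpy as np, cv2
from scipy.optimize import minimize
from scipy.spatial.transform import Rotation as R
from cell import monitor, vision, manip
def cam(name):
    s=monitor.read_state(); c=vision.camera(name)
    if name=="wrist":
        T=np.eye(4);T[:3,:3]=R.from_euler("xyz",s["eef_rot"]).as_matrix();T[:3,3]=s["eef_pos"]
        c["cam_to_world"]=T@c["tool_from_camera"]
    return c,s
def proj(c,P):
    M=np.linalg.inv(c["cam_to_world"]);q=np.asarray(P)@M[:3,:3].T+M[:3,3]
    return np.c_[c["fx"]*q[:,0]/q[:,2]+c["cx"],c["fy"]*q[:,1]/q[:,2]+c["cy"]]
def unproj(c,uv,z):
    uv=np.atleast_2d(uv);d=np.c_[(uv[:,0]-c["cx"])/c["fx"],(uv[:,1]-c["cy"])/c["fy"],np.ones(len(uv))]@c["cam_to_world"][:3,:3].T
    o=c["cam_to_world"][:3,3];return o+d*((z-o[2])/d[:,2])[:,None]
def masks(img):
    h=cv2.cvtColor(img,cv2.COLOR_BGR2HSV)
    blue=cv2.inRange(h,(108,120,50),(126,255,255));yel=cv2.inRange(h,(20,120,90),(35,255,255));pink=cv2.inRange(h,(165,40,100),(180,160,255))|cv2.inRange(h,(0,40,120),(8,160,255))
    return blue,yel,pink
def rect(a,b): return np.array([[-a,-b],[a,-b],[a,b],[-a,b]])/2.
def circ(d): t=np.linspace(0,2*np.pi,48,endpoint=False);return np.c_[np.cos(t),np.sin(t)]*d/2
BODY=dict(disc_large=circ(56),disc_small=circ(36),square=rect(44,44),oblong=rect(64,34))
REC=dict(foam_disc_large=circ(68),foam_disc_small=circ(48),foam_square=rect(56,56),foam_oblong=rect(76,46))
def place(s,x,y,a,z0,z1):
    r=np.array([[np.cos(a),-np.sin(a)],[np.sin(a),np.cos(a)]]);p=s@r.T+[x,y]
    return np.vstack([np.c_[p,np.full(len(p),z)] for z in (z0,z1)])
S=4
def fill(c,P,shape,off):
    m=np.zeros(shape,np.uint8);q=(proj(c,P)-off)*S+S/2-.5
    hull=cv2.convexHull(q.astype(np.float32));cv2.fillConvexPoly(m,np.round(hull*16).astype(np.int32),255,shift=4);return m
def fit(c,name,x,y,a=None,base=0.):
    blue,yel,_=masks(c["color"]);u0,v0=np.round(proj(c,[[x,y,base+20]])[0]).astype(int)
    w=int(c["fx"]*65/np.linalg.norm(c["cam_to_world"][:3,3]-[x,y,base]))
    H,W=blue.shape;l,t=max(u0-w,0),max(v0-w,0);sl=np.s_[t:min(v0+w,H),l:min(u0+w,W)]
    up=lambda m:cv2.GaussianBlur(cv2.resize(m[sl],None,fx=S,fy=S,interpolation=cv2.INTER_LINEAR),(0,0),S).astype(float)
    uni=up(blue|yel);ye=up(cv2.morphologyEx(yel,cv2.MORPH_OPEN,np.ones((3,3))));sh=uni.shape
    def cost(p):
        A=fill(c,place(BODY[name],*p,base,base+18),sh,(l,t));B=fill(c,place(rect(30,14),*p,base+18,base+42),sh,(l,t))
        g=lambda m:cv2.GaussianBlur(m,(0,0),S).astype(float)
        return (np.abs(g(A|B)-uni).sum()+np.abs(g(B)-ye).sum())/255/S/S
    best=None
    for a0 in ([a] if a is not None else np.arange(0,np.pi,np.pi/8)):
        r=minimize(cost,[x,y,a0],method="Nelder-Mead",options=dict(initial_simplex=[[x,y,a0],[x+6,y,a0],[x,y+6,a0],[x,y,a0+.25]],xatol=.02,fatol=.05))
        if best is None or r.fun<best.fun:best=r
    return best.x,best.fun,(uni.sum()+ye.sum())/255/S/S
E
python3 - <<'E'
from h import *
c,s=cam("top")
for n,uv in dict(disc_large=(336,216),disc_small=(387,169),square=(386,217),oblong=(437,158)).items():
    p=unproj(c,uv,20)[0]; r=fit(c,n,p[0],p[1]); print(n,np.round(r[0],3),r[1],r[2])
# tiles: case corners
_,_,pink=masks(c["color"]); cv2.imwrite("pics/pink.png",pink)
n,lab,st,ce=cv2.connectedComponentsWithStats(pink); print(st[st[:,4]>50],n)
for uv in [(162,122),(253,126),(246,214),(155,208)]: print(uv,unproj(c,uv,28)[0])
E
```

```text
disc_large [ 4.56660e+02 -1.02012e+02  1.80000e-01] 122.31642156862745 602.8696078431373
disc_small [ 559.339 -212.285    2.244] 100.14852941176471 317.8970588235294
square [ 455.813 -206.936    0.633] 118.44191176470588 516.8458333333333
oblong [ 5.83054e+02 -3.24253e+02 -7.00000e-02] 157.08700980392157 593.935294117647
[[     0      0    560    420 229417]
 [   153    121     98     92   5764]] 15
(162, 122) [664.22287966 272.18142137  28.        ]
(253, 126) [653.45397902  73.77813776  28.        ]
(246, 214) [460.38835229  86.84716108  28.        ]
(155, 208) [474.16585406 278.40941648  28.        ]
```

View pics/pink.png

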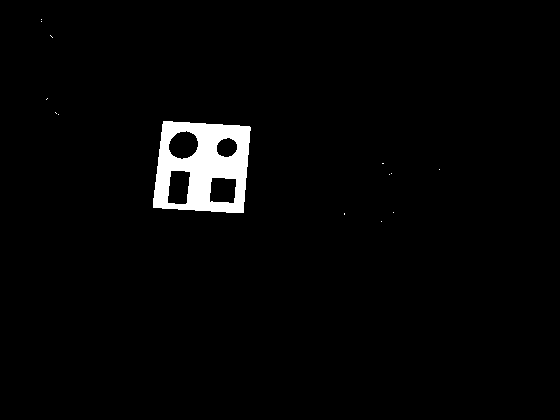

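The pink mask gives the case outline cleanly, about (153..250, 121..212), with all four holes. The block fit residuals are high, so I'll overlay the fits to see why.

```bash
cat >> h.py <<'E'
def draw(img,c,name,p,k,off,base=0.):
    for s,z0,z1,col in ((BODY[name],base,base+18,(255,255,255)),(rect(30,14),base+18,base+42,(0,0,255))):
        P=place(s,*p,z0,z1);q=(proj(c,P)-off)*k+k/2
        for h in (q[:len(q)//2],q[len(q)//2:]): cv2.polylines(img,[np.round(h).astype(np.int32)],True,col,1)
E
python3 - <<'E'
from h import *
c,s=cam("top");off=np.array([310,130]);k=5
im=cv2.resize(c["color"][130:240,310:470],None,fx=k,fy=k,interpolation=0)
for n,p in dict(disc_large=(456.66,-102.01,.18),disc_small=(559.3,-212.3,2.244),square=(455.8,-206.9,.633),oblong=(583,-324.2,-.07)).items(): draw(im,c,n,p,k,off)
cv2.imwrite("pics/ov.png",im)
E
```

```text
(no output)
```

View pics/ov.png

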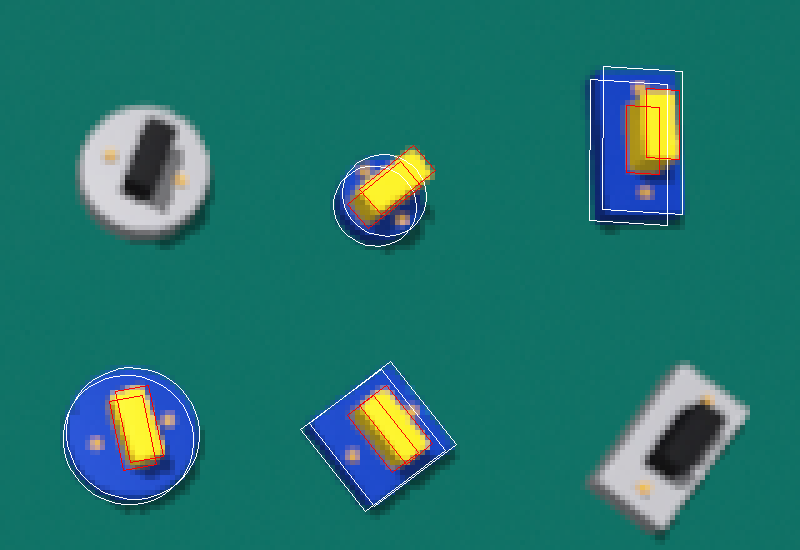

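The overlays match all four blocks well; the residual is only the shaded yellow bar sides missing from the mask. Next I'll measure the recesses.

```bash
python3 - <<'E'
from h import *
c,s=cam("top")
_,_,pink=masks(c["color"]); roi=np.zeros_like(pink);roi[115:220,145:258]=pink[115:220,145:258]
big=cv2.resize(roi,None,fx=8,fy=8,interpolation=cv2.INTER_CUBIC);big=cv2.threshold(cv2.GaussianBlur(big,(0,0),5),127,255,0)[1]
cs,h=cv2.findContours(big,cv2.RETR_CCOMP,cv2.CHAIN_APPROX_NONE)
for k,hh in zip(cs,h[0]):
    if cv2.contourArea(k)<3000: continue
    uv=(k[:,0]+.5)/8-.5
    for z in (28,24):
        w=unproj(c,uv,z)[:,:2].astype(np.float32); (cx,cy),(a,b),ang=cv2.minAreaRect(w)
        print("outer" if hh[3]<0 else "hole",z,np.round([cx,cy,a,b,ang],1),"ellipse",np.round(np.r_[cv2.fitEllipse(w)[0],cv2.fitEllipse(w)[1]],1))
E
```

```text
outer 28 [565.  182.4 194.4 194.6  85.9] ellipse [564.9 182.3 226.3 227.1]
outer 24 [566.1 183.2 195.3 195.4  85.9] ellipse [566.  183.2 227.3 228.1]
hole 28 [512.7 137.2  53.8  53.3  86. ] ellipse [512.5 137.1  60.1  60.9]
hole 24 [513.5 137.8  54.   53.5  86. ] ellipse [513.4 137.8  60.3  61.2]
hole 28 [519.5 231.   42.4  72.6  85.7] ellipse [519.7 230.9  46.1  84.9]
hole 24 [520.4 232.   42.6  73.   85.7] ellipse [520.6 231.9  46.3  85.3]
hole 28 [606.2 130.6  42.8  42.9  62.6] ellipse [606.2 130.6  41.1  44.4]
hole 24 [607.5 131.2  43.   43.1  62.6] ellipse [607.5 131.2  41.3  44.6]
hole 28 [612.7 224.   61.1  62.3  62.8] ellipse [612.7 224.2  59.4  63.8]
hole 24 [614.1 225.   61.4  62.6  62.8] ellipse [614.  225.2  59.6  64. ]
```

```bash
python3 - <<'E'
from h import *
c,s=cam("top");off=np.array([148,115]);k=6
im=cv2.resize(c["color"][115:222,148:260],None,fx=k,fy=k,interpolation=cv2.INTER_CUBIC)
a=-.073;ca,sa=np.cos(a),np.sin(a);p=95.
for n,(i,j) in dict(foam_disc_large=(1,1),foam_disc_small=(1,-1),foam_square=(-1,-1),foam_oblong=(-1,1)).items():
    x=565.5+p/2*(i*ca-j*sa);y=183+p/2*(i*sa+j*ca);print(n,x,y)
    sh=REC[n]; 
    for s_,z,col in ((rect(94,94),28,(255,0,0)),(sh,24,(0,255,0)),(sh,10,(0,255,255)),(sh*(1+8/np.ptp(sh,axis=0)),28,(255,255,255))):
        q=(proj(c,place(s_,x,y,a,z,z)[:len(s_)])-off)*k+k/2;cv2.polylines(im,[np.round(q).astype(np.int32)],True,col,1)
cv2.imwrite("pics/ov2.png",im[:600])
E
```

```text
foam_disc_large 616.3379135474391 226.909071342299
foam_disc_small 609.4090713422991 132.16208645256086
foam_square 514.6620864525609 139.090928657701
foam_oblong 521.5909286577009 233.83791354743914
```

View pics/ov2.png

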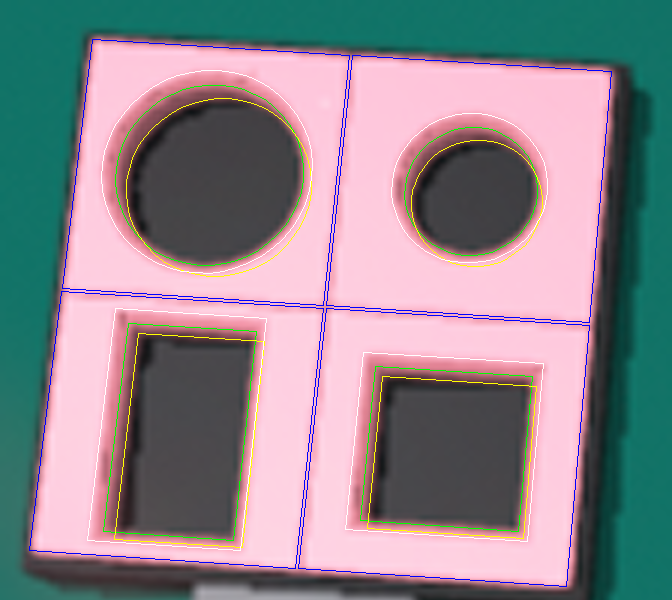

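The overlay fits the tiles, with pitch about 95 mm and yaw -0.073. I'll write the move planner.

```bash
cat >> h.py <<'E'
def plan(x,y,z,yaw,bar=True):
    s=monitor.read_state();Rt=R.from_euler("xyz",s["eef_rot"]);
    tgt=R.from_euler("xyz",[np.pi,0,yaw]); rv=(Rt.inv()*tgt).as_rotvec()
    d=np.array([x,y,z])-s["eef_pos"]
    print("t",round(s["clock"],2),"pos",np.round(s["eef_pos"],1),"rot",np.round(s["eef_rot"],3),"q6",round(s["joints"][5],2),"gap",round(s["finger_gap"],1),"F",np.round(s["wrist_force"],1))
    print("turn(tool)",np.round(rv,3),"rows>=",int(np.ceil(abs(rv).max()/.15)))
    dt=tgt.inv().apply(d)/10; print("shift cm AFTER turn",np.round(dt,2),"| before turn",np.round(Rt.inv().apply(d)/10,2),"rows>=",round(np.linalg.norm(dt)/5,1))
E
python3 -c "
from h import *
plan(456.7,-102,120,3.32)"
```

```text
t 0.35 pos [137.5 532.5 205.3] rot [-3.141 -0.     2.889] q6 -0.07 gap 93.9 F [-0.2  0.5 -0.3]
turn(tool) [-0.    -0.    -0.431] rows>= 3
shift cm AFTER turn [-20.15 -68.1    8.53] | before turn [-46.77 -53.45   8.54] rows>= 14.3
```

```bash
python3 -m jog '[[0,0,0,0,0,-0.144,40],[0,0,0,0,0,-0.144,40],[0,0,0,0,0,-0.143,40],[-1.26,-4.26,0.53,0,0,0,40],[-1.26,-4.26,0.53,0,0,0,40],[-1.26,-4.26,0.53,0,0,0,40],[-1.26,-4.26,0.53,0,0,0,40],[-1.26,-4.26,0.53,0,0,0,40]]' 30
python3 -m jog '[[-1.26,-4.26,0.53,0,0,0,40],[-1.26,-4.26,0.53,0,0,0,40],[-1.26,-4.26,0.53,0,0,0,40],[-1.26,-4.26,0.53,0,0,0,40],[-1.26,-4.26,0.53,0,0,0,40],[-1.26,-4.26,0.53,0,0,0,40],[-1.26,-4.26,0.53,0,0,0,40],[-1.26,-4.26,0.53,0,0,0,40]]'
python3 -m jog '[[-1.26,-4.26,0.53,0,0,0,40],[-1.26,-4.26,0.53,0,0,0,40],[-1.26,-4.26,0.53,0,0,0,40],[0,0,0,0,0,0,40],[0,0,0,0,0,0,40]]'
python3 - <<'E'
from h import *
plan(456.7,-102,60,3.32)
c,s=cam("wrist");
p=(456.66,-102.01,.18);im=c["color"].copy();draw(im,c,"disc_large",p,1,0);cv2.imwrite("pics/w1.png",im)
r=fit(c,"disc_large",*p);print(r)
E
```

```text
clock: 1.15
eef_pos: [237.7, 332.5, 178.8]
eef_rot: [3.141, 0.0, -2.963]
wrist_force: [0.9, -0.6, 0.6]
finger_gap: 38.2
clock: 1.95
eef_pos: [397.5, 14.6, 136.6]
eef_rot: [-3.141, 0.001, -2.964]
wrist_force: [0.8, 0.6, -0.3]
finger_gap: 37.7
clock: 2.45
eef_pos: [456.6, -102.9, 120.2]
eef_rot: [3.141, -0.001, -2.965]
wrist_force: [-0.1, 0.6, -0.6]
finger_gap: 37.7
t 2.45 pos [ 456.6 -102.9  120.2] rot [ 3.141e+00 -1.000e-03 -2.965e+00] q6 -2.05 gap 37.7 F [-0.1  0.6 -0.6]
turn(tool) [ 0.001 -0.001 -0.002] rows>= 1
shift cm AFTER turn [-0.03  0.09  6.02] | before turn [-0.03  0.09  6.02] rows>= 1.2
(array([ 4.55417592e+02, -1.00048160e+02,  2.77074413e-01]), np.float64(1226.808088235294), np.float64(2501.8007352941177))
```

View pics/w1.png

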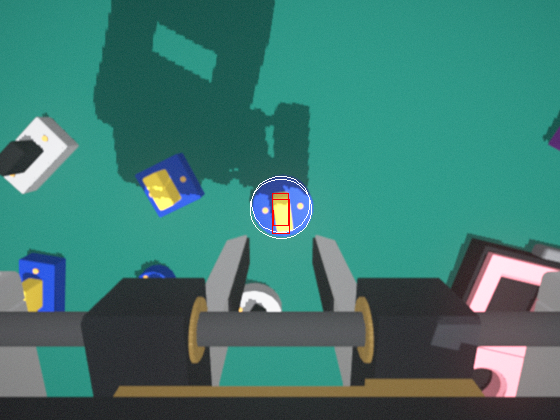

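The predicted outline sits within a pixel or two of the disc at (281,208), so the grasp pose is good. Descending to grip.

```bash
python3 -m jog '[[-0.03,0.09,3,0,0,0,40],[0,0,3,0,0,0,40],[0,0,2,0,0,0,40],[0,0,1.2,0,0,0,40],[0,0,0.7,0,0,0,40],[0,0,0,0,0,0,40],[0,0,0,0,0,0,0],[0,0,0,0,0,0,0]]' 30
python3 -m jog '[[0,0,0,0,0,0,0],[0,0,0,0,0,0,0],[0,0,0,0,0,0,0],[0,0,-2,0,0,0,0],[0,0,-4,0,0,0,0],[0,0,-4,0,0,0,0],[0,0,0,0,0,0,0]]'
python3 - <<'E'
from h import *
plan(616.3,226.9,120,3.32)
c,s=cam("wrist");cv2.imwrite("pics/w2.png",c["color"])
E
```

```text
clock: 3.3
eef_pos: [457.4, -101.7, 22.5]
eef_rot: [-3.141, 0.001, -2.963]
wrist_force: [-0.8, 0.8, 0.4]
finger_gap: 25.0
clock: 4.0
eef_pos: [458.9, -102.2, 126.1]
eef_rot: [-3.138, 0.007, -2.963]
wrist_force: [0.5, 0.3, -3.2]
finger_gap: 13.7
t 4.0 pos [ 458.9 -102.2  126.1] rot [-3.138  0.007 -2.963] q6 -2.05 gap 13.7 F [ 0.5  0.3 -3.2]
turn(tool) [-0.004  0.007 -0.   ] rows>= 1
shift cm AFTER turn [-21.33  29.6    0.61] | before turn [-21.32  29.61   0.65] rows>= 7.3
```

View pics/w2.png

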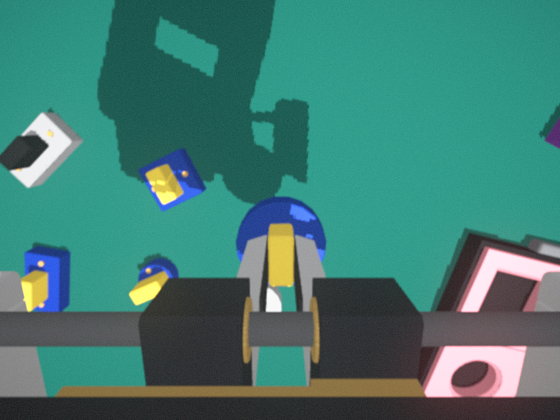

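The large disc is held in the jaws at (281,245). Moving it over its recess.

```bash
python3 -m jog '[[-1.5,2,0,0,0,0,0],[-2.37,3.29,0,0,0,0,0],[-2.37,3.29,0,0,0,0,0],[-2.37,3.29,0,0,0,0,0],[-2.37,3.29,0,0,0,0,0],[-2.37,3.29,0,0,0,0,0],[-2.37,3.29,0,0,0,0,0],[-2.37,3.29,0,0,0,0,0]]'
python3 -m jog '[[-2,2.7,0,0,0,0,0],[-1.24,1.9,0,0,0,0,0],[0,0,0,0,0,0,0],[0,0,0,0,0,0,0]]'
python3 - <<'E'
from h import *
plan(616.3,226.9,60,3.32)
c,s=cam("wrist");im=c["color"].copy()
a=-.073
for z,k in ((28,76),(10,68)): cv2.polylines(im,[np.round(proj(c,place(circ(k),616.3,226.9,a,z,z)[:48])).astype(np.int32)],True,(0,255,0),1)
cv2.imwrite("pics/w3.png",im)
E
```

```text
clock: 4.85
eef_pos: [590.3, 178.2, 119.4]
eef_rot: [-3.141, -0.003, -2.963]
wrist_force: [0.2, -0.9, -2.0]
finger_gap: 13.5
clock: 5.25
eef_pos: [613.5, 227.6, 119.5]
eef_rot: [-3.141, -0.003, -2.963]
wrist_force: [0.6, -0.9, -2.9]
finger_gap: 13.8
t 5.25 pos [613.5 227.6 119.5] rot [-3.141e+00 -3.000e-03 -2.963e+00] q6 -1.45 gap 13.8 F [ 0.6 -0.9 -2.9]
turn(tool) [-0.001 -0.003  0.   ] rows>= 1
shift cm AFTER turn [-0.26 -0.11  5.95] | before turn [-0.28 -0.11  5.94] rows>= 1.2
```

View pics/w3.png

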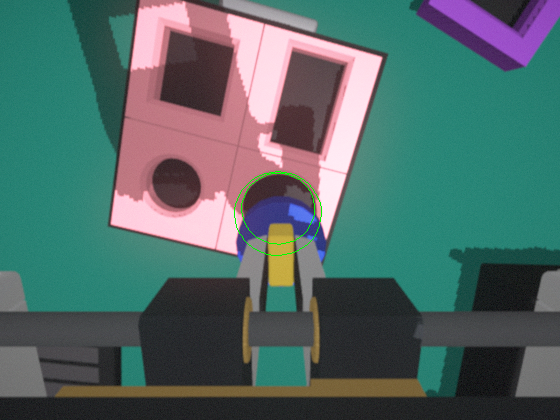

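The recess outline lines up with the image. Lowering in slow final steps.

```bash
python3 -m jog '[[-0.27,-0.11,2.5,0,0,0,0],[0,0,2.5,0,0,0,0],[0,0,1.5,0,0,0,0],[0,0,1,0,0,0,0],[0,0,0.5,0,0,0,0],[0,0,0.3,0,0,0,0],[0,0,0.3,0,0,0,0],[0,0,0,0,0,0,0]]'
python3 -m jog '[[0,0,0.1,0,0,0,0],[0,0,0.1,0,0,0,0],[0,0,0.1,0,0,0,0],[0,0,0,0,0,0,0]]'
```

```text
clock: 6.1
eef_pos: [617.3, 227.2, 35.9]
eef_rot: [-3.142, 0.0, -2.963]
wrist_force: [0.1, -0.5, -1.3]
finger_gap: 13.7
clock: 6.5
eef_pos: [617.1, 227.2, 32.6]
eef_rot: [-3.142, -0.0, -2.963]
wrist_force: [-0.5, -0.7, -1.5]
finger_gap: 14.0
```

```bash
python3 -m jog '[[0,0,0.1,0,0,0,0],[0,0,0,0,0,0,0],[0,0,0,0,0,0,0]]'; python3 -m jog '[[0,0,0.1,0,0,0,0],[0,0,0,0,0,0,0],[0,0,0,0,0,0,0]]'
```

```text
clock: 6.8
eef_pos: [617.3, 227.2, 32.2]
eef_rot: [3.142, 0.0, -2.963]
wrist_force: [-3.7, -1.3, 5.7]
finger_gap: 13.8
clock: 7.1
eef_pos: [617.4, 227.3, 32.2]
eef_rot: [3.142, 0.001, -2.963]
wrist_force: [-7.4, -2.0, 13.9]
finger_gap: 13.4
```

Contact at TCP z = 32.2, which matches the recess floor. I'll ease off, release and retreat.

```bash
python3 -m jog '[[0,0,-0.1,0,0,0,0],[0,0,0,0,0,0,40],[0,0,0,0,0,0,40],[0,0,0,0,0,0,40],[0,0,-2,0,0,0,40],[0,0,-4,0,0,0,40],[0,0,-3,0,0,0,40],[0,0,0,0,0,0,40]]'
python3 - <<'E'
from h import *
plan(559.3,-212.3,120,2.244)
c,s=cam("wrist");cv2.imwrite("pics/w4.png",c["color"])
E
```

```text
clock: 7.9
eef_pos: [619.0, 227.8, 126.4]
eef_rot: [3.141, 0.007, -2.963]
wrist_force: [-0.8, 0.4, 0.1]
finger_gap: 37.9
t 7.9 pos [619.  227.8 126.4] rot [ 3.141  0.007 -2.963] q6 -1.45 gap 37.9 F [-0.8  0.4  0.1]
turn(tool) [0.005 0.006 1.076] rows>= 8
shift cm AFTER turn [-30.69 -32.1    0.64] | before turn [ 13.68 -42.25   0.51] rows>= 8.9
```

View pics/w4.png

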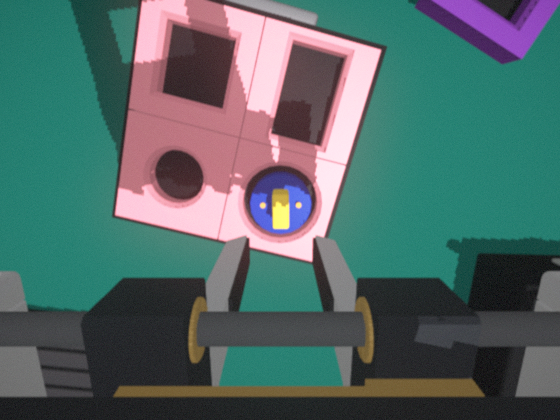

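The large disc is seated in its recess at (281,203). Next is the small disc.

```bash
python3 -m jog '[[0,0,0,0,0,0.1345,40],[0,0,0,0,0,0.1345,40],[0,0,0,0,0,0.1345,40],[0,0,0,0,0,0.1345,40],[0,0,0,0,0,0.1345,40],[0,0,0,0,0,0.1345,40],[0,0,0,0,0,0.1345,40],[0,0,0,0,0,0.1345,40]]'
python3 -m jog '[[-1.5,-1.6,0,0,0,0,40],[-3,-3.1,0,0,0,0,40],[-3,-3.1,0,0,0,0,40],[-3,-3.1,0,0,0,0,40],[-3,-3.1,0,0,0,0,40],[-3,-3.1,0,0,0,0,40],[-3,-3.1,0,0,0,0,40],[-3,-3.1,0,0,0,0,40]]'
python3 -m jog '[[-3,-3.1,0,0,0,0,40],[-3,-3.1,0,0,0,0,40],[-2.1,-2.5,0,0,0,0,40],[0,0,0,0,0,0,40],[0,0,0,0,0,0,40]]'
python3 - <<'E'
from h import *
p=(559.34,-212.29,2.244)
plan(p[0],p[1],120,p[2])
c,s=cam("wrist");im=c["color"].copy();draw(im,c,"disc_small",p,1,0);cv2.imwrite("pics/w5.png",im)
E
```

```text
clock: 8.75
eef_pos: [616.6, 227.0, 119.8]
eef_rot: [-3.139, -0.001, 2.238]
wrist_force: [0.1, 0.6, -0.4]
finger_gap: 37.8
clock: 9.55
eef_pos: [574.2, -95.5, 120.2]
eef_rot: [-3.14, -0.002, 2.244]
wrist_force: [1.0, 0.9, 0.6]
finger_gap: 37.9
clock: 10.05
eef_pos: [557.1, -211.6, 120.3]
eef_rot: [-3.141, -0.002, 2.243]
wrist_force: [-0.7, -0.3, 0.6]
finger_gap: 37.5
t 10.05 pos [ 557.1 -211.6  120.3] rot [-3.141e+00 -2.000e-03  2.243e+00] q6 -1.1 gap 37.5 F [-0.7 -0.3  0.6]
turn(tool) [-0.001 -0.002 -0.001] rows>= 1
shift cm AFTER turn [-0.19  0.13  0.03] | before turn [-0.19  0.13  0.03] rows>= 0.0
```

View pics/w5.png

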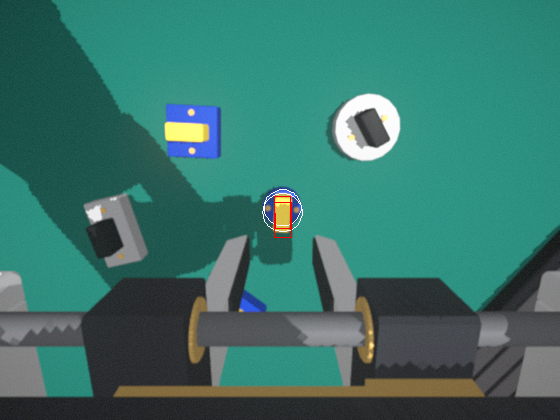

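The outline overlays the small disc at (283,211). Gripping it.

```bash
python3 -m jog '[[-0.15,0.1,3,0,0,0,40],[0,0,3,0,0,0,40],[0,0,2,0,0,0,40],[0,0,1.2,0,0,0,40],[0,0,0.6,0,0,0,40],[0,0,0,0,0,0,40],[0,0,0,0,0,0,0],[0,0,0,0,0,0,0]]' 30
python3 -m jog '[[0,0,0,0,0,0,0],[0,0,0,0,0,0,0],[0,0,0,0,0,0,0]]'
python3 -m jog '[[0,0,-2,0,0,0,0],[0,0,-4,0,0,0,0],[0,0,-4,0,0,0,0],[0,0,0,0,0,0,0],[0,0,0,0,0,0,0]]'
python3 - <<'E'
from h import *
plan(609.4,132.2,120,2.244)
c,s=cam("wrist");cv2.imwrite("pics/w6.png",c["color"])
E
```

```text
clock: 10.9
eef_pos: [559.9, -212.2, 24.6]
eef_rot: [3.141, 0.001, 2.244]
wrist_force: [-0.2, 0.3, -0.6]
finger_gap: 24.9
clock: 11.2
eef_pos: [559.7, -212.3, 24.3]
eef_rot: [3.141, 0.001, 2.244]
wrist_force: [-0.7, 0.5, 5.3]
finger_gap: 13.9
clock: 11.7
eef_pos: [559.5, -212.2, 123.9]
eef_rot: [3.141, 0.001, 2.244]
wrist_force: [-1.2, -0.3, -1.3]
finger_gap: 13.6
t 11.7 pos [ 559.5 -212.2  123.9] rot [3.141e+00 1.000e-03 2.244e+00] q6 -1.1 gap 13.6 F [-1.2 -0.3 -1.3]
turn(tool) [ 0.     0.001 -0.   ] rows>= 1
shift cm AFTER turn [23.81 25.37  0.39] | before turn [23.81 25.37  0.38] rows>= 7.0
```

View pics/w6.png

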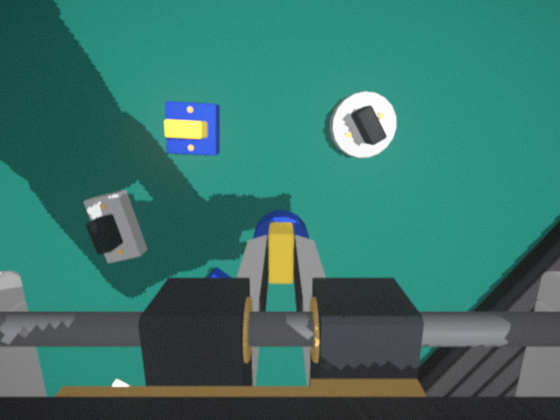

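The small disc is held at (281,240). Moving to its recess.

```bash
python3 -m jog '[[1.5,1.6,0,0,0,0,0],[2.8,3,0,0,0,0,0],[2.8,3,0,0,0,0,0],[2.8,3,0,0,0,0,0],[2.8,3,0,0,0,0,0],[2.8,3,0,0,0,0,0],[2.8,3,0,0,0,0,0],[2.8,3,0,0,0,0,0]]'
python3 -m jog '[[1.7,1.8,0,0,0,0,0],[1,1,0,0,0,0,0],[0,0,0,0,0,0,0],[0,0,0,0,0,0,0],[0,0,0,0,0,0,0]]'
python3 - <<'E'
from h import *
plan(609.4,132.2,34.3,2.244)
c,s=cam("wrist");im=c["color"].copy()
for z,k in ((28,56),(10,48)): cv2.polylines(im,[np.round(proj(c,place(circ(k),609.4,132.2,0,z,z)[:48])).astype(np.int32)],True,(0,255,0),1)
cv2.imwrite("pics/w7.png",im)
E
```

```text
clock: 12.55
eef_pos: [603.9, 95.4, 121.7]
eef_rot: [-3.139, -0.002, 2.244]
wrist_force: [0.6, -0.1, -0.3]
finger_gap: 13.8
clock: 13.05
eef_pos: [609.6, 130.9, 123.4]
eef_rot: [-3.141, -0.0, 2.242]
wrist_force: [-0.2, 0.4, 0.3]
finger_gap: 13.5
t 13.05 pos [609.6 130.9 123.4] rot [-3.141 -0.     2.242] q6 -0.52 gap 13.5 F [-0.2  0.4  0.3]
turn(tool) [-0.001 -0.    -0.002] rows>= 1
shift cm AFTER turn [0.11 0.06 8.91] | before turn [0.11 0.07 8.91] rows>= 1.8
```

View pics/w7.png

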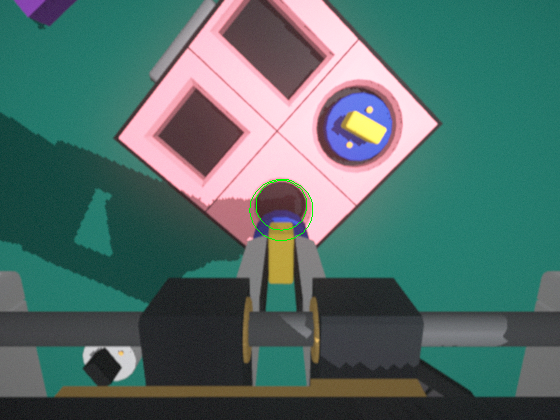

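The recess lines up at (281,208). Lowering.

```bash
python3 -m jog '[[0.11,0.06,2.5,0,0,0,0],[0,0,2.5,0,0,0,0],[0,0,1.5,0,0,0,0],[0,0,1,0,0,0,0],[0,0,0.5,0,0,0,0],[0,0,0.3,0,0,0,0],[0,0,0.3,0,0,0,0],[0,0,0,0,0,0,0]]'
python3 -m jog '[[0,0,0.1,0,0,0,0],[0,0,0.1,0,0,0,0],[0,0,0,0,0,0,0]]'
python3 -m jog '[[0,0,0.1,0,0,0,0],[0,0,0,0,0,0,0],[0,0,0,0,0,0,0]]'
```

```text
clock: 13.9
eef_pos: [609.6, 133.6, 37.9]
eef_rot: [3.141, 0.0, 2.244]
wrist_force: [-0.5, 1.0, -0.8]
finger_gap: 13.8
clock: 14.2
eef_pos: [609.5, 133.6, 35.7]
eef_rot: [3.142, 0.0, 2.244]
wrist_force: [0.2, 0.8, -0.9]
finger_gap: 13.9
clock: 14.5
eef_pos: [609.5, 133.5, 34.7]
eef_rot: [-3.142, 0.0, 2.244]
wrist_force: [-0.5, -0.1, -0.8]
finger_gap: 13.8
```

```bash
python3 -m jog '[[0,0,0.1,0,0,0,0],[0,0,0,0,0,0,0],[0,0,0,0,0,0,0]]'
```

```text
clock: 14.8
eef_pos: [609.6, 133.6, 34.3]
eef_rot: [3.141, 0.0, 2.244]
wrist_force: [-1.7, 0.0, 5.2]
finger_gap: 13.6
```

Contact at the expected height. Releasing.

```bash
python3 -m jog '[[0,0,0,0,0,0,40],[0,0,0,0,0,0,40],[0,0,0,0,0,0,40],[0,0,-2,0,0,0,40],[0,0,-4,0,0,0,40],[0,0,-3,0,0,0,40],[0,0,0,0,0,0,40],[0,0,0,0,0,0,40]]'
python3 - <<'E'
from h import *
plan(455.8,-206.9,120,.633)
c,s=cam("wrist");cv2.imwrite("pics/w8.png",c["color"])
E
```

```text
clock: 15.6
eef_pos: [609.4, 133.6, 123.6]
eef_rot: [3.141, 0.0, 2.244]
wrist_force: [0.1, -0.3, -0.2]
finger_gap: 37.5
t 15.6 pos [609.4 133.6 123.6] rot [3.141 0.    2.244] q6 -0.52 gap 37.5 F [ 0.1 -0.3 -0.2]
turn(tool) [ 1.000e-03 -0.000e+00  1.611e+00] rows>= 11
shift cm AFTER turn [-32.53  18.36   0.36] | before turn [-17.05 -33.24   0.35] rows>= 7.5
```

View pics/w8.png

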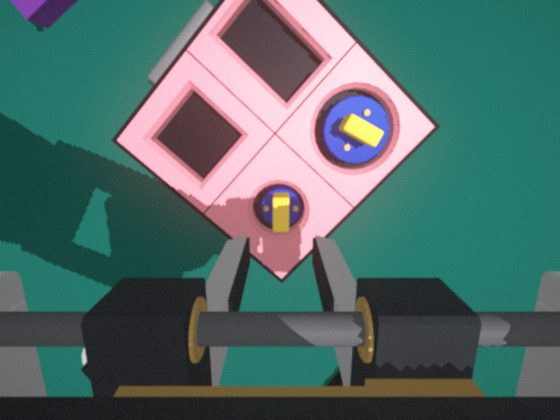

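The small disc is seated at (280,208). Next is the square.

```bash
python3 -m jog '[[0,0,0,0,0,0.1465,40],[0,0,0,0,0,0.1465,40],[0,0,0,0,0,0.1465,40],[0,0,0,0,0,0.1465,40],[0,0,0,0,0,0.1465,40],[0,0,0,0,0,0.1465,40],[0,0,0,0,0,0.1465,40],[0,0,0,0,0,0.1465,40]]'
python3 -m jog '[[0,0,0,0,0,0.1465,40],[0,0,0,0,0,0.1465,40],[0,0,0,0,0,0.1465,40],[-1.8,1,0,0,0,0,40],[-3.5,2,0,0,0,0,40],[-3.5,2,0,0,0,0,40],[-3.5,2,0,0,0,0,40],[-3.5,2,0,0,0,0,40]]'
python3 -m jog '[[-3.5,2,0,0,0,0,40],[-3.5,2,0,0,0,0,40],[-3.5,2,0,0,0,0,40],[-3.5,2,0,0,0,0,40],[-2.7,1.4,0,0,0,0,40],[0,0,0,0,0,0,40],[0,0,0,0,0,0,40],[0,0,0,0,0,0,40]]'
python3 - <<'E'
from h import *
p=(455.81,-206.94,.633)
plan(p[0],p[1],22,p[2])
c,s=cam("wrist");im=c["color"].copy();draw(im,c,"square",p,1,0);cv2.imwrite("pics/w9.png",im)
E
```

```text
clock: 16.45
eef_pos: [608.8, 133.5, 121.8]
eef_rot: [-3.139, 0.002, 1.066]
wrist_force: [0.3, -0.8, 0.5]
finger_gap: 37.4
clock: 17.25
eef_pos: [533.7, -33.6, 122.1]
eef_rot: [-3.14, 0.002, 0.633]
wrist_force: [0.5, 0.3, -0.4]
finger_gap: 37.4
clock: 18.05
eef_pos: [456.1, -206.1, 123.0]
eef_rot: [-3.14, 0.0, 0.633]
wrist_force: [-0.1, -0.1, -0.6]
finger_gap: 37.8
t 18.05 pos [ 456.1 -206.1  123. ] rot [-3.14   0.     0.633] q6 0.44 gap 37.8 F [-0.1 -0.1 -0.6]
turn(tool) [-0.001  0.    -0.   ] rows>= 1
shift cm AFTER turn [-0.07  0.05 10.1 ] | before turn [-0.07  0.06 10.1 ] rows>= 2.0
```

View pics/w9.png

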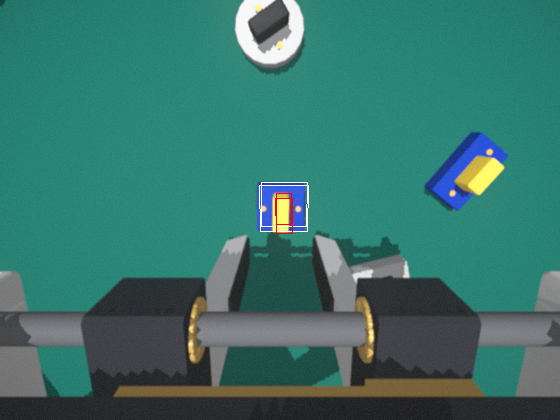

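The outline matches the square at (283,207) to about 1 mm. Gripping it.

```bash
python3 -m jog '[[-0.07,-0.03,3,0,0,0,40],[0,0,3,0,0,0,40],[0,0,2,0,0,0,40],[0,0,1.2,0,0,0,40],[0,0,0.8,0,0,0,40],[0,0,0,0,0,0,40],[0,0,0,0,0,0,0],[0,0,0,0,0,0,0]]' 30
python3 -m jog '[[0,0,0,0,0,0,0],[0,0,0,0,0,0,0],[0,0,0,0,0,0,0]]'
python3 -m jog '[[0,0,-2,0,0,0,0],[0,0,-4,0,0,0,0],[0,0,-4,0,0,0,0],[0,0,0,0,0,0,0],[0,0,0,0,0,0,0]]'
python3 - <<'E'
from h import *
plan(514.7,139.1,120,-.073)
c,s=cam("wrist");cv2.imwrite("pics/w10.png",c["color"])
E
```

```text
clock: 18.9
eef_pos: [455.8, -207.3, 24.5]
eef_rot: [3.14, -0.001, 0.632]
wrist_force: [-0.2, 0.6, 0.5]
finger_gap: 24.9
clock: 19.2
eef_pos: [455.5, -207.3, 24.2]
eef_rot: [3.141, -0.0, 0.632]
wrist_force: [-1.3, 0.9, 6.4]
finger_gap: 13.7
clock: 19.7
eef_pos: [455.3, -207.1, 123.7]
eef_rot: [3.141, -0.0, 0.632]
wrist_force: [0.8, -0.3, -2.0]
finger_gap: 13.2
t 19.7 pos [ 455.3 -207.1  123.7] rot [ 3.141 -0.     0.632] q6 0.44 gap 13.2 F [ 0.8 -0.3 -2. ]
turn(tool) [ 0.001 -0.001  0.705] rows>= 5
shift cm AFTER turn [  3.4  -34.96   0.37] | before turn [ 25.26 -24.42   0.36] rows>= 7.0
```

View pics/w10.png

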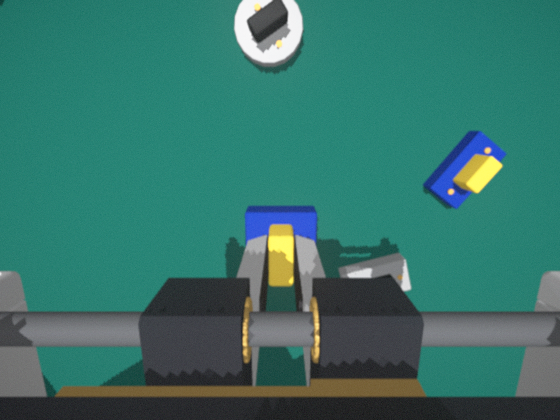

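The square is held at (281,240). I'll turn it to the case yaw and move over its recess.

```bash
python3 -m jog '[[0,0,0,0,0,0.141,0],[0,0,0,0,0,0.141,0],[0,0,0,0,0,0.141,0],[0,0,0,0,0,0.141,0],[0,0,0,0,0,0.141,0],[0.2,-2,0,0,0,0,0],[0.4,-4,0,0,0,0,0],[0.4,-4,0,0,0,0,0]]'
python3 -m jog '[[0.4,-4,0,0,0,0,0],[0.4,-4,0,0,0,0,0],[0.4,-4,0,0,0,0,0],[0.4,-4,0,0,0,0,0],[0.4,-4,0,0,0,0,0],[0.3,-3,0,0,0,0,0],[0.1,-1.96,0,0,0,0,0],[0,0,0,0,0,0,0]]'
python3 -m jog '[[0,0,0,0,0,0,0],[0,0,0,0,0,0,0]]'
python3 - <<'E'
from h import *
plan(514.7,139.1,34.2,-.073)
c,s=cam("wrist");im=c["color"].copy()
for z,k in ((28,64),(10,56)): cv2.polylines(im,[np.round(proj(c,place(rect(k,k),514.7,139.1,-.073,z,z)[:4])).astype(np.int32)],True,(0,255,0),1)
cv2.imwrite("pics/w11.png",im)
E
```

```text
clock: 20.55
eef_pos: [471.7, -107.0, 121.8]
eef_rot: [-3.141, 0.003, -0.074]
wrist_force: [-0.1, 0.4, -1.9]
finger_gap: 13.9
clock: 21.35
eef_pos: [513.8, 140.9, 121.6]
eef_rot: [3.141, 0.003, -0.07]
wrist_force: [-0.2, -0.5, -1.4]
finger_gap: 13.9
clock: 21.55
eef_pos: [514.2, 138.2, 122.9]
eef_rot: [3.141, 0.001, -0.073]
wrist_force: [0.2, 0.2, -1.7]
finger_gap: 13.6
t 21.55 pos [514.2 138.2 122.9] rot [ 3.141e+00  1.000e-03 -7.300e-02] q6 1.84 gap 13.6 F [ 0.2  0.2 -1.7]
turn(tool) [ 0.001  0.001 -0.   ] rows>= 1
shift cm AFTER turn [ 0.04 -0.09  8.87] | before turn [ 0.05 -0.1   8.87] rows>= 1.8
```

View pics/w11.png

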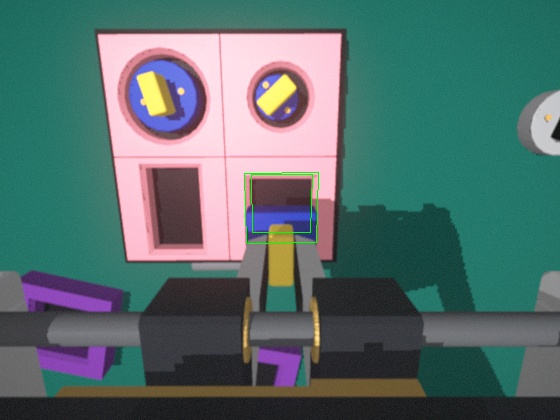

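The predicted outline matches the square recess to within about 2 px at (282,207). Lowering.

```bash
python3 -m jog '[[0.06,-0.02,2.5,0,0,0,0],[0,0,2.5,0,0,0,0],[0,0,1.5,0,0,0,0],[0,0,1,0,0,0,0],[0,0,0.5,0,0,0,0],[0,0,0.3,0,0,0,0],[0,0,0.3,0,0,0,0],[0,0,0,0,0,0,0]]'
python3 -m jog '[[0,0,0.1,0,0,0,0],[0,0,0.1,0,0,0,0],[0,0,0,0,0,0,0],[0,0,0,0,0,0,0]]'
python3 -m jog '[[0,0,0.1,0,0,0,0],[0,0,0,0,0,0,0],[0,0,0,0,0,0,0]]'
```

```text
clock: 22.4
eef_pos: [515.3, 139.2, 37.8]
eef_rot: [-3.141, -0.0, -0.073]
wrist_force: [-0.1, 0.3, -1.0]
finger_gap: 13.5
clock: 22.8
eef_pos: [515.2, 139.3, 35.7]
eef_rot: [-3.142, -0.0, -0.073]
wrist_force: [0.6, -0.4, -1.2]
finger_gap: 13.5
clock: 23.1
eef_pos: [515.2, 139.2, 34.6]
eef_rot: [3.142, 0.0, -0.073]
wrist_force: [-0.1, -0.7, -2.3]
finger_gap: 13.8
```

```bash
python3 -m jog '[[0,0,0.1,0,0,0,0],[0,0,0,0,0,0,0],[0,0,0,0,0,0,0]]'
```

```text
clock: 23.4
eef_pos: [515.3, 139.3, 34.2]
eef_rot: [-3.142, -0.0, -0.073]
wrist_force: [-3.7, -1.3, 6.9]
finger_gap: 13.4
```

```bash
python3 -m jog '[[0,0,0,0,0,0,40],[0,0,0,0,0,0,40],[0,0,0,0,0,0,40],[0,0,-2,0,0,0,40],[0,0,-4,0,0,0,40],[0,0,-3,0,0,0,40],[0,0,0,0,0,0,40],[0,0,0,0,0,0,40]]'
python3 - <<'E'
from h import *
plan(583.05,-324.25,120,-.07)
c,s=cam("wrist");cv2.imwrite("pics/w12.png",c["color"])
E
```

```text
clock: 24.2
eef_pos: [515.2, 139.3, 123.7]
eef_rot: [-3.141, -0.001, -0.073]
wrist_force: [-0.6, -0.0, -0.1]
finger_gap: 37.7
t 24.2 pos [515.2 139.3 123.7] rot [-3.141e+00 -1.000e-03 -7.300e-02] q6 1.84 gap 37.7 F [-0.6 -0.  -0.1]
turn(tool) [-0.    -0.001 -0.003] rows>= 1
shift cm AFTER turn [10.01 45.76  0.37] | before turn [10.13 45.74  0.37] rows>= 9.4
```

View pics/w12.png

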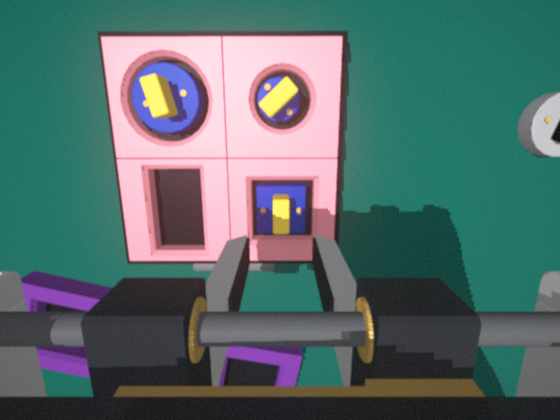

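The square is seated at (281,208). Last is the oblong.

```bash
python3 -m jog '[[0.4,2,0,0,0,0,40],[0.9,4.2,0,0,0,0,40],[0.9,4.2,0,0,0,0,40],[0.9,4.2,0,0,0,0,40],[0.9,4.2,0,0,0,0,40],[0.9,4.2,0,0,0,0,40],[0.9,4.2,0,0,0,0,40],[0.9,4.2,0,0,0,0,40]]'
python3 -m jog '[[0.9,4.2,0,0,0,0,40],[0.9,4.2,0,0,0,0,40],[0.9,3.7,0,0,0,0,40],[0.7,2.2,0,0,0,0,40],[0,0,0,0,0,0,40],[0,0,0,0,0,0,40],[0,0,0,0,0,0,40]]'
python3 - <<'E'
from h import *
p=(583.05,-324.25,-.07)
plan(p[0],p[1],24,p[2])
c,s=cam("wrist");im=c["color"].copy();draw(im,c,"oblong",p,1,0);cv2.imwrite("pics/w13.png",im)
E
```

```text
clock: 25.05
eef_pos: [558.6, -180.4, 122.0]
eef_rot: [-3.141, 0.002, -0.073]
wrist_force: [0.8, 0.5, -0.3]
finger_gap: 37.5
clock: 25.75
eef_pos: [582.6, -322.7, 122.9]
eef_rot: [-3.141, 0.001, -0.072]
wrist_force: [-0.3, -0.1, -0.5]
finger_gap: 37.7
t 25.75 pos [ 582.6 -322.7  122.9] rot [-3.141e+00  1.000e-03 -7.200e-02] q6 1.08 gap 37.7 F [-0.3 -0.1 -0.5]
turn(tool) [-0.001  0.001 -0.002] rows>= 1
shift cm AFTER turn [0.06 0.15 9.89] | before turn [0.07 0.16 9.89] rows>= 2.0
```

View pics/w13.png

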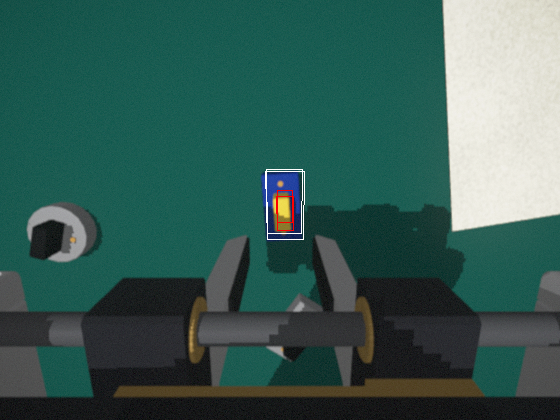

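The outline overlays the oblong at (284,205). Gripping it.

```bash
python3 -m jog '[[0.06,0.1,3,0,0,0,40],[0,0,3,0,0,0,40],[0,0,2,0,0,0,40],[0,0,1.2,0,0,0,40],[0,0,0.8,0,0,0,40],[0,0,0,0,0,0,40],[0,0,0,0,0,0,0],[0,0,0,0,0,0,0]]' 30
python3 -m jog '[[0,0,0,0,0,0,0],[0,0,0,0,0,0,0],[0,0,0,0,0,0,0]]'
python3 -m jog '[[0,0,-2,0,0,0,0],[0,0,-4,0,0,0,0],[0,0,-4,0,0,0,0],[0,0,0,0,0,0,0],[0,0,0,0,0,0,0]]'
python3 - <<'E'
from h import *
plan(521.6,233.8,120,-.073)
c,s=cam("wrist");cv2.imwrite("pics/w14.png",c["color"])
E
```

```text
clock: 26.6
eef_pos: [583.7, -325.2, 24.8]
eef_rot: [3.141, -0.001, -0.073]
wrist_force: [-0.4, 0.2, -0.2]
finger_gap: 24.9
clock: 26.9
eef_pos: [583.6, -325.0, 24.4]
eef_rot: [3.141, -0.001, -0.073]
wrist_force: [-1.3, 1.5, 6.1]
finger_gap: 13.8
clock: 27.4
eef_pos: [583.2, -325.0, 123.7]
eef_rot: [3.141, -0.0, -0.073]
wrist_force: [0.4, 0.9, -3.0]
finger_gap: 13.6
t 27.4 pos [ 583.2 -325.   123.7] rot [ 3.141 -0.    -0.073] q6 1.08 gap 13.6 F [ 0.4  0.9 -3. ]
turn(tool) [ 0. -0.  0.] rows>= 1
shift cm AFTER turn [-10.22 -55.28   0.37] | before turn [-10.21 -55.28   0.35] rows>= 11.2
```

View pics/w14.png

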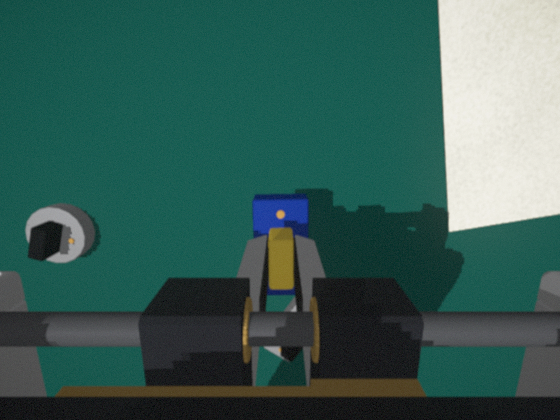

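The oblong is held at (281,245). Moving to its recess.

```bash
python3 -m jog '[[-0.4,-2,0,0,0,0,0],[-0.8,-4.2,0,0,0,0,0],[-0.8,-4.2,0,0,0,0,0],[-0.8,-4.2,0,0,0,0,0],[-0.8,-4.2,0,0,0,0,0],[-0.8,-4.2,0,0,0,0,0],[-0.8,-4.2,0,0,0,0,0],[-0.8,-4.2,0,0,0,0,0]]'
python3 -m jog '[[-0.8,-4.2,0,0,0,0,0],[-0.8,-4.2,0,0,0,0,0],[-0.8,-4.2,0,0,0,0,0],[-0.8,-4.2,0,0,0,0,0],[-0.8,-4.2,0,0,0,0,0],[-0.2,-2.9,0,0,0,0,0],[0,0,0,0,0,0,0],[0,0,0,0,0,0,0]]'
python3 -m jog '[[0,0,0,0,0,0,0],[0,0,0,0,0,0,0]]'
python3 - <<'E'
from h import *
plan(521.6,233.8,34.4,-.073)
c,s=cam("wrist");im=c["color"].copy()
for z,k in ((28,8),(10,0)): cv2.polylines(im,[np.round(proj(c,place(rect(76+k,46+k),521.6,233.8,-.073,z,z)[:4])).astype(np.int32)],True,(0,255,0),1)
cv2.imwrite("pics/w15.png",im)
E
```

```text
clock: 28.25
eef_pos: [544.9, -5.7, 121.9]
eef_rot: [3.142, 0.003, -0.073]
wrist_force: [-0.3, 0.3, -0.9]
finger_gap: 13.7
clock: 29.05
eef_pos: [520.9, 234.0, 121.9]
eef_rot: [3.14, 0.003, -0.072]
wrist_force: [-0.4, 0.1, -2.5]
finger_gap: 13.7
clock: 29.25
eef_pos: [521.7, 233.0, 123.2]
eef_rot: [3.141, 0.001, -0.074]
wrist_force: [0.1, 0.5, -1.2]
finger_gap: 13.7
t 29.25 pos [521.7 233.  123.2] rot [ 3.141e+00  1.000e-03 -7.400e-02] q6 2.0 gap 13.7 F [ 0.1  0.5 -1.2]
turn(tool) [ 0.     0.001 -0.001] rows>= 1
shift cm AFTER turn [-0.02 -0.08  8.88] | before turn [-0.01 -0.08  8.88] rows>= 1.8
```

View pics/w15.png

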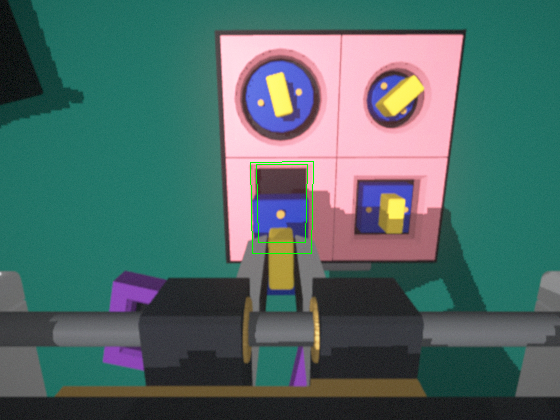

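The outline is about 1–2 px off the oblong recess, which is well inside the clearance. Lowering.

```bash
python3 -m jog '[[0,-0.02,2.5,0,0,0,0],[0,0,2.5,0,0,0,0],[0,0,1.5,0,0,0,0],[0,0,1,0,0,0,0],[0,0,0.5,0,0,0,0],[0,0,0.3,0,0,0,0],[0,0,0.3,0,0,0,0],[0,0,0,0,0,0,0]]'
python3 -m jog '[[0,0,0.1,0,0,0,0],[0,0,0.1,0,0,0,0],[0,0,0.1,0,0,0,0],[0,0,0,0,0,0,0]]'
python3 -m jog '[[0,0,0.1,0,0,0,0],[0,0,0,0,0,0,0],[0,0,0,0,0,0,0]]'
```

```text
clock: 30.1
eef_pos: [521.8, 234.3, 37.9]
eef_rot: [-3.141, -0.0, -0.073]
wrist_force: [-0.6, -0.4, -2.1]
finger_gap: 14.0
clock: 30.5
eef_pos: [521.7, 234.2, 34.6]
eef_rot: [3.142, 0.0, -0.073]
wrist_force: [0.3, -0.5, -1.3]
finger_gap: 13.6
clock: 30.8
eef_pos: [521.8, 234.3, 34.4]
eef_rot: [-3.142, -0.0, -0.073]
wrist_force: [-3.8, -1.6, 6.4]
finger_gap: 14.0
```

Contact at z = 34.4, as expected. I'll release, retreat and take the final look.

```bash
python3 -m jog '[[0,0,0,0,0,0,40],[0,0,0,0,0,0,40],[0,0,0,0,0,0,40],[0,0,-2,0,0,0,40],[0,0,-4,0,0,0,40],[0,0,-4,0,0,0,40],[0,0,-4,0,0,0,40],[-4,0,0,0,0,0,40]]'
python3 -m jog '[[-4,0,0,0,0,0,40],[-4,2,0,0,0,0,40],[-2,4,0,0,0,0,40],[0,4,0,0,0,0,40],[0,4,0,0,0,0,40],[0,4,0,0,0,0,40],[0,4,0,0,0,0,40],[0,4,0,0,0,0,40]]'
python3 -m jog '[[0,4,0,0,0,0,40],[0,4,0,0,0,0,40],[0,0,0,0,0,0,40],[0,0,0,0,0,0,40]]'
python3 - <<'E'
from h import *
c,s=cam("top");off=np.array([148,115]);k=5
im=cv2.resize(c["color"][110:230,145:475],None,fx=2.4,fy=2.4,interpolation=cv2.INTER_CUBIC)
im2=cv2.resize(c["color"][115:222,148:260],None,fx=k,fy=k,interpolation=cv2.INTER_CUBIC)
for n,p in dict(disc_large=(617.3,227.2,.18),disc_small=(609.5,133.5,2.244),square=(515.2,139.2,-.073),oblong=(521.7,234.2,-.073)).items():
    r=fit(c,n,*p,base=10.);print(n,np.round(r[0],3),r[1]);draw(im2,c,n,r[0],k,off,10.)
cv2.imwrite("pics/f1.png",im);cv2.imwrite("pics/f2.png",im2)
c,s=cam("scene");cv2.imwrite("pics/f3.png",c["color"])
E
```

```text
clock: 31.6
eef_pos: [485.7, 237.6, 179.0]
eef_rot: [-3.137, -0.009, -0.075]
wrist_force: [0.7, 1.3, 0.7]
finger_gap: 37.9
clock: 32.4
eef_pos: [362.9, -16.4, 173.9]
eef_rot: [3.142, -0.001, -0.072]
wrist_force: [0.6, 0.6, -0.1]
finger_gap: 37.7
clock: 32.8
eef_pos: [357.3, -95.1, 173.6]
eef_rot: [-3.141, -0.0, -0.075]
wrist_force: [0.0, 0.8, 0.6]
finger_gap: 37.3
disc_large [6.16609e+02 2.26887e+02 3.39000e-01] 108.67426470588235
disc_small [609.574 134.3     2.138] 79.13357843137256
square [ 5.15621e+02  1.39392e+02 -6.00000e-02] 113.17892156862744
oblong [ 5.20531e+02  2.33850e+02 -5.80000e-02] 121.54509803921569
```

View pics/f1.png

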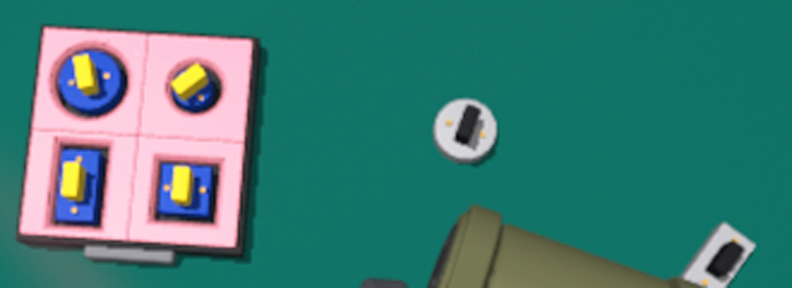

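View pics/f2.png

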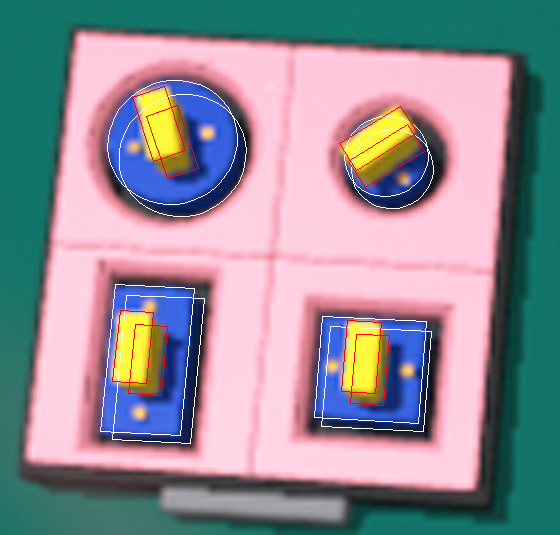

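View pics/f3.png

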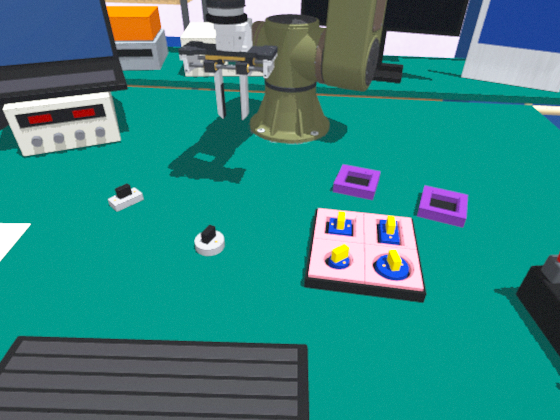

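The final pictures show all four masters sitting level in their own recesses. The grey modules are still at (125,197) and (209,241) in the scene view, the same as at the start, and the gripper is clear. Handing in.

```bash
python3 -c "
from cell import order, monitor
print(order.sign_off(), monitor.read_state()['clock'])"
```

```text
the job is handed in; nothing more can be done
the job is handed in; nothing more can be done
```

All four blue check masters are in their own foam recesses, placed in the order large disc, small disc, square, oblong. I handed the job in at about 33 s; the hand-in reported no verdict.

- **Lowering:** each master was lowered in 1 mm final steps until the wrist force showed contact. Contact came 10 mm above the height at which it was gripped on the bench, which matches the recess floor. Upward force at contact was about 5–14 N, then I released.
- **Final position:** in the last top view, fitted positions agree with the release positions to about 1.2 mm. The scene and top views show all four sitting level.
- **Left alone:** the two grey modules and the purple tiles are where they started, by eye in the pictures.
- **Checks that disagreed:** the silhouette fits had high leftover error because the shaded sides of the grips were missed, so I checked those fits by overlay. A wrist-camera refit of the large disc also differed by about 2 mm because of shadow, and I did not use it. The final fits put the two discs' grip angles 0.1–0.16 rad off the release angles. This doesn't affect round recesses, and I did not look into it.

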